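# Sort the trimming tool and the test chip into their bins

## Robot

A 6-joint arm with a two-finger parallel gripper is mounted at the origin on the work surface; the furniture and walls round the work are solid. World frame = base frame: x ahead of the robot, y to its left, z up, the work surface at z = 0. Lengths are in mm, angles in rad, forces in N, time in s.
With the tool pointing down it reaches from about 300 to 775 mm from the base axis. Payload 14.6 kg.
Tool frame: the origin (TCP) lies midway between the tips of the shut fingers; the grasp point (between the pads) lies behind it (manip.grip_depth is the z of the grasp point in the tool frame, in mm); z points along the fingers, y is the line along which they close (so a half turn about z gives the same grasp; the last joint's range is limited). The gripper opens to 94 mm and grips with 3 to 60 N. Pads are 16 mm wide; open, the fingers measure 119 mm over their backs; the gripper's body (75 mm by 177 mm) begins 78 mm behind the grasp point.
Start: joints at [1.088, 0.3, 1.521, -0, 1.321, -0.067], TCP at [222.153, 503.127, 205.446] pointing down, gripper open.
Joint ranges: [-3.03, 3.03], [-0.79, 2.21], [0.23, 2.52], [-1.04, 4.18], [0, 3.07], [-2.55, 2.55]. Speed limits (rad/s): [2.22, 2.22, 2.57, 3.14, 3.14, 3.14].

## Interface

Orientations are given as [roll, pitch, yaw] about the fixed x, y, z axes, in that order (R = Rz(yaw) Ry(pitch) Rx(roll)).
In Python, from cell import manip, imaging, ticket gives the robot as it stands (manip), with the cameras (imaging) and the job (ticket).
- The arm moves only by the tool jog_arm, called after "Call:" in YAML: its name, and indented under it one key for each argument. Schema: {"type":"object","properties":{"motion":{"type":"array","items":{"type":"array","items":{"type":"array","items":{"type":"number"},"minItems":6,"maxItems":6},"minItems":1,"maxItems":5},"minItems":1,"maxItems":1},"jaw":{"type":"number"},"grip_n":{"type":"number"},"only":{"type":"string"},"quiet":{"type":"boolean"},"lines":{"type":"string"}},"required":["motion"],"additionalProperties":false}. motion is a list that holds a single list of rows (three levels of brackets), with 1 to 5 rows, each of 6 numbers: dx, dy, dz in mm, then a rotation vector rx, ry, rz in rad; each row is the pose to reach, as a shift and turn from the pose commanded when the call began, along the tool's axes at that moment; what a row does not reach only later rows make up. A row lasts 1/10 s, in which the tool goes at most 50 mm and 0.15 rad, less where a joint would pass 70% of its speed; a pose out of reach is approached as far as the arm can. jaw is the finger opening in mm, set as the call begins (left out keeps the last). The fingers move at their own pace and stop on an object; grip_n is the grip in N (left out, the last holds). Time passes only in rows, so rows that do not move let the fingers close. The tool returns the time, the measured TCP pose, the force, the opening and the grip force at its end. only (a regular expression) keeps the lines of the reply that match it, lines (a string "A,B") keeps lines A to B, and quiet returns only ok. Input that does not fit is refused with a message, and nothing moves.
- manip.read_state(): the state, without advancing time (a new reading comes with each control period).
- imaging.camera(name): name is "scene" or "side" or "wrist"; returns (picture, depth): 400x640x3 uint8, red, green, blue; 400x640 float32, mm along the optical axis (not along the pixel's ray), 0 where there is no reading.
- imaging.camera_info(name): a dict with "K" (3x3 intrinsics, pixels), "rvec" (rotation vector, rad) and "tvec" (3), from world to camera coordinates, as OpenCV has them; the wrist camera has in their place "mount" (4x4, takes a point from camera to tool coordinates, whose origin is the TCP and whose axes are the flange's). Camera axes: x right, y down, z forward; pixel columns grow to the right and rows downward; lengths in mm; the calibration is good to about 2 mm. A picture is of the moment at which its call begins: read the wrist's pose just before it. camera_info takes no time and is no camera call.
- ticket.sign_off(): hands the job in; it is judged then, once.
The state is a dict: "clock": time; "joints": joint angles; "qd": joint speeds; "effort": joint torques, N m; "eef_pos": TCP position; "eef_rot": TCP orientation; "wrist_force": force on the tool from outside, world axes, zero at the start; "moment": the same for the moment, N m; "finger_gap": finger opening in mm; "finger_force": force on a finger pad.
Only numpy, scipy, OpenCV 4.12 (cv2) and the standard library are available. Lean on these libraries where they do the work, as an engineer would, in place of code of your own. Each camera call takes 0.05 s, during which the arm holds its last target. There are 200 camera calls.

## Task

Tidy up the two things left in the middle of the table, each into its own bin: lay the wooden-handled loop trimming tool flat on the floor of the long wooden tool tray, and put the small glazed test chip in the pale bisque bowl. The chip is fired clay, so lower it into the bowl before letting go; do not drop it from above the rim.

Things in the scene. Friction and masses are not known exactly. Their poses are not given: they have to be found in the camera images.
- loop_tool: Loop trimming tool, 177 mm long, about 30 g, lying flat: round wooden handle 14 mm thick, wire loop 28 mm wide at one end. Origin: mid-length, on its underside. x axis points along it to the loop: plain handle from x = -88 to +24 mm (axis 7 mm up), loop from +34 to +88. Good grip: across the handle at x = -20 mm. Not the steel spoon nearer the robot.
- test_chip: Test chip: small flat rectangle of fired clay, 62 mm (its x) by 38 mm (its y) by 7 mm (grip height 6), half dipped in grey-green glaze, hanging hole near one end, about 30 g, lying flat. Origin: middle of its underside, z up. Good grip: across the 38 mm. Not the larger black-and-white tile (85 x 52 mm) nearer the robot.
- tool_tray: Tool tray: long open wooden tray, 260 mm (its x) by 120 mm (its y), 40 mm high, walls 8 mm, floor 6 mm thick (inside 244 x 104 mm), 0.6 kg, standing loose left or right of the two things. Origin: middle of its underside, z up.
- chip_bowl: Chip bowl: round pale unglazed bisque bowl, 190 mm across the rim, 78 mm high, inside floor about 12 mm up and about 80 mm across, walls flaring outward, 0.55 kg, standing loose on the side where the tray is not. Origin: middle of its underside, z up.

How it is judged:
By the outcome, as a careful person would: the job done as asked, in the order asked, and still so for the second after the job is handed in, with the robot touching nothing.
It also fails if it takes over 53 s, if anything falls off the work surface, if the arm or the gripper's body presses on something with over 40 N, if the wrist force passes 120 N, or if a joint passes its speed limit or range.

## Working session

There is one attempt and no reset: what is moved stays moved. The work goes in short steps, Python scripts to look and compute and a tool call to move; the robot and the scene stay as the last step left them, time stands still between calls to the robot, and variables do not carry over. Pictures are saved under pics/ and viewed, at most 10 in all, crops included, and the job is handed in when it is done.

```bash
ls; mkdir -p pics
```

Create h.py:
```python
import numpy as np, cv2
from cell import manip, imaging, ticket
from scipy.spatial.transform import Rotation as R
def pose():
    s=manip.read_state(); T=np.eye(4)
    T[:3,:3]=R.from_euler('xyz',s['eef_rot']).as_matrix(); T[:3,3]=s['eef_pos']; return T
def grab(name):
    i=imaging.camera_info(name); T=pose(); p,d=imaging.camera(name)
    if 'mount' in i: C=T@np.array(i['mount'])
    else:
        C=np.eye(4); r=cv2.Rodrigues(np.array(i['rvec'],float))[0]; C[:3,:3]=r.T; C[:3,3]=-r.T@np.array(i['tvec']).ravel()
    np.savez(''+name+'.npz',p=p,d=d,C=C,K=np.array(i['K'])); return p,d
def world(name,z=None):
    f=np.load(''+name+'.npz'); d=f['d']; K=f['K']; v,u=np.mgrid[:400,:640]
    X=np.stack([(u-K[0,2])/K[0,0]*d,(v-K[1,2])/K[1,1]*d,d],-1)
    return X@f['C'][:3,:3].T+f['C'][:3,3]
def delta(x,y,z,yaw=None):
    T=pose(); print('d tool',(T[:3,:3].T@(np.array([x,y,z])-T[:3,3])).round(1))
```

Run:
```python
from h import *
p,d=grab('scene'); cv2.imwrite('pics/s1.png',cv2.resize(p[:,:,::-1],(800,500)))
print(manip.read_state(),manip.grip_depth); print(imaging.camera_info('wrist'))
```

```text
cell.py
pics
{'clock': 0.05, 'joints': array([ 1.08839816e+00,  3.00469939e-01,  1.52159043e+00, -9.79404159e-06,
        1.32067829e+00, -6.65791268e-02]), 'qd': array([-0.00107041, -0.00168847, -0.00051735,  0.00119882, -0.00102706,
       -0.00121947]), 'effort': array([ 5.76786315e-04, -5.33214927e+01, -3.53698969e+01,  7.10383477e-02,
        2.35446001e-02, -8.74672793e-06]), 'eef_pos': array([222.03962722, 502.90251349, 204.88300651]), 'eef_rot': array([-3.14044855e+00, -6.67782866e-05,  2.72577600e+00]), 'wrist_force': array([ 0.64792261, -0.28052284, -1.07102124]), 'moment': array([-0.02989969,  0.05372942,  0.03590077]), 'finger_force': 0.0, 'finger_gap': 94.18039598190556} -18.8
{'K': array([[330.84305988,   0.        , 318.82745243],
       [  0.        , 330.84305988, 194.81376789],
       [  0.        ,   0.        ,   1.        ]]), 'mount': array([[ 3.29617747e-04, -9.65966595e-01, -2.58666638e-01,
         7.54438642e+01],
       [ 9.99999758e-01,  1.59748808e-04,  6.77728124e-04,
        -3.53196586e-01],
       [-6.13341041e-04, -2.58666798e-01,  9.65966413e-01,
        -1.79446878e+02],
       [ 0.00000000e+00,  0.00000000e+00,  0.00000000e+00,
         1.00000000e+00]])}
```

View pics/s1.png

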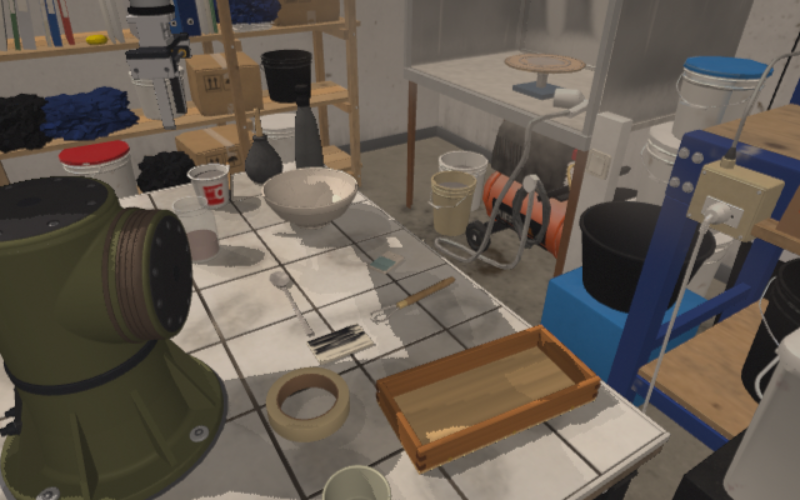

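The scene view shows the tray at right (490,390), the bowl at upper left (310,195), the chip at about (385,263), and the loop tool from its loop at (377,316) to its handle end at (455,282). The spoon (290,300) and tile (340,342) are the decoys. I'll enlarge the middle.

Run:
```python
from h import *
f=np.load('scene.npz'); p=f['p']
cv2.imwrite('pics/s2.png',cv2.resize(p[190:270,270:390,::-1],None,fx=6,fy=6,interpolation=cv2.INTER_CUBIC))
W=world('scene')
for n,u,v in [('chip',308,211),('handle end',363,225),('loop',301,253)]: print(n,W[v,u].round(1))
# bowl: points above table in region
m=np.zeros((400,640),bool); m[125:190,205:292]=1
P=W[m&(W[...,2]>72)&(W[...,2]<82)]; print('bowl rim',len(P))
if len(P)>10:
    c,r=cv2.minEnclosingCircle(P[:,:2].astype(np.float32).reshape(-1,1,2)); print(c,r)
m[:]=0; m[250:380,295:485]=1
P=W[m&(W[...,2]>36)&(W[...,2]<43)]; print('tray',len(P),cv2.minAreaRect(P[:,:2].astype(np.float32)))
```

```text
chip [460.5 132.9   6.4]
handle end [532.4  23.5   7.8]
loop [376.8  18.9  -0.5]
bowl rim 517
(420.05810546875, 359.6770935058594) 97.06688690185547
tray 2258 ((410.6519775390625, -207.9554901123047), (121.59455108642578, 261.3276672363281), 83.90784454345703)
```

View pics/s2.png

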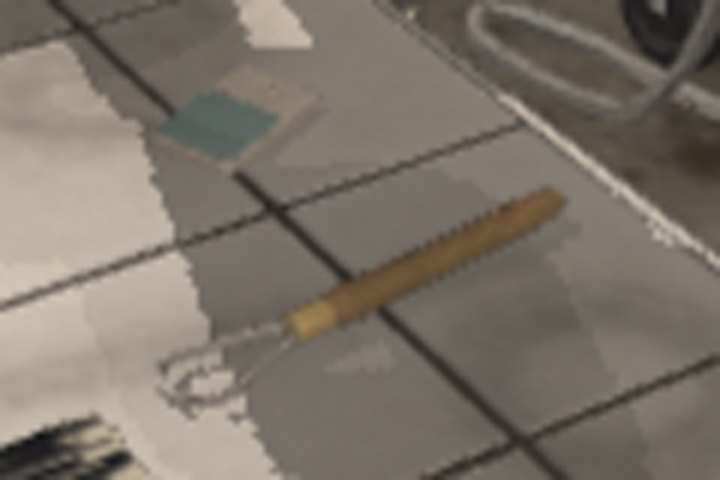

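Add to h.py:
```python
def ray(name,u,v,z):
    f=np.load(''+name+'.npz'); K=f['K']
    d=f['C'][:3,:3]@np.array([(u-K[0,2])/K[0,0],(v-K[1,2])/K[1,1],1]); o=f['C'][:3,3]
    return o+d*(z-o[2])/d[2]
```

Run:
```python
from h import *
g=lambda a,b,z: ray('scene',270+a/6,190+b/6,z).round(1)
e,l=g(555,198,7),g(168,390,7); c=[g(*q,7) for q in [(158,128),(235,168),(322,100),(247,65)]]
print('tool',e,l,np.linalg.norm(e-l),np.degrees(np.arctan2(*(l-e)[1::-1])),(e+l)/2)
c=np.array(c); print('chip',c,np.mean(c,0),[np.linalg.norm(c[i]-c[i-1]) for i in range(4)])
W=world('scene'); m=(W[...,0]>150)&(W[...,0]<700)&(W[...,1]>-400)&(W[...,1]<700)&(W[...,2]>95)
P=W[m]; k=(P//60).astype(int)[:,:2]
for q in np.unique(k,axis=0):
    s=P[(k==q).all(1)]
    if len(s)>15: print(q*60,s[:,2].max().round(),len(s))
```

```text
tool [536.7  31.    7. ] [364.3   8.5   7. ] 173.8620430111185 -172.56432968999192 [450.5   19.75   7.  ]
chip [[436.9 144.5   7. ]
 [448.  106.8   7. ]
 [499.9 129.2   7. ]
 [488.4 165.5   7. ]] [468.3 136.5   7. ] [np.float64(55.616993805850385), np.float64(39.300127226257175), np.float64(56.527603876336364), np.float64(38.07807768257217)]
[120 300] 107.0 67
[120 360] 107.0 38
[120 420] 393.0 326
[180 300] 107.0 100
[180 360] 346.0 307
[180 420] 416.0 1735
[180 480] 415.0 138
[180 540] 274.0 127
[240 420] 413.0 41
[240 480] 412.0 189
[240 540] 346.0 327
[360 540] 145.0 48
[360 600] 173.0 138
[480 540] 213.0 581
```

The tool length comes out at 174 mm and the chip at 56x39 mm, so the objects are the right ones, but coarsely measured. I'll move over them and refine with the wrist camera.

Call:
jog_arm:
  motion:
    - [[-39,-30,0,0,0,0],[-78,-60,0,0,0,0],[-117,-90,0,0,0,0],[-156,-120,0,0,0,0],[-196,-150,0,0,0,0]]

```text
clock: 0.55
eef_pos: [341.2, 284.9, 205.2]
eef_rot: [-3.141, -0.0, 2.726]
wrist_force: [0.3, 0.1, -0.8]
finger_gap: 94.0
finger_force: 0.0
```

Call:
jog_arm:
  motion:
    - [[-39,-30,0,0,0,-0.1],[-78,-60,0,0,0,-0.2],[-117,-90,0,0,0,-0.33],[-156,-120,0,0,0,-0.44],[-196,-150,0,0,0,-0.545]]

```text
clock: 1.05
eef_pos: [457.1, 73.7, 205.3]
eef_rot: [3.142, -0.0, -3.007]
wrist_force: [0.4, 0.4, 0.2]
finger_gap: 94.1
finger_force: 0.0
```

Call:
jog_arm:
  motion:
    - [[0,0,0,0,0,0],[0,0,0,0,0,0],[0,0,0,0,0,0]]

```text
clock: 1.35
eef_pos: [456.3, 76.3, 205.3]
eef_rot: [3.141, -0.0, -3.013]
wrist_force: [-0.4, 1.0, -0.1]
finger_gap: 93.8
finger_force: 0.0
```

Run:
```python
from h import *
p,d=grab('wrist'); cv2.imwrite('pics/w1.png',cv2.resize(p[:,:,::-1],(800,500)))
```

```text
(no output)
```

View pics/w1.png

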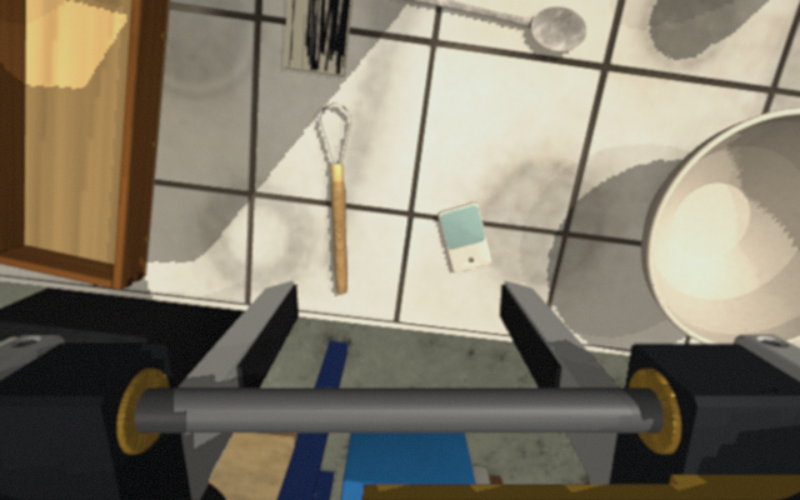

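The wrist view shows the loop tool from its loop tip at (330,103) to its handle end at (341,292), the chip at about (464,237), the tray at left and the bowl at right. I'll crop the middle for exact corners.

Run:
```python
from h import *
p=np.load('wrist.npz')['p']
cv2.imwrite('pics/w2.png',cv2.resize(p[75:245,245:405,::-1],None,fx=3.5,fy=3.5,interpolation=cv2.INTER_CUBIC))
W=world('wrist'); m=np.zeros((400,640),bool); m[80:290,500:]=1
P=W[m&(W[...,2]>70)&(W[...,2]<84)]; print('bowl',len(P),P[:,2].max()); 
A=np.c_[P[:,:2],np.ones(len(P))]; s=np.linalg.lstsq(A,(P[:,:2]**2).sum(1),rcond=None)[0]; c=s[:2]/2; print(c,np.sqrt(s[2]+c@c))
```

```text
bowl 2107 80.87500251566837
[421.60440543 358.20038685] 91.64042828062401
```

View pics/w2.png

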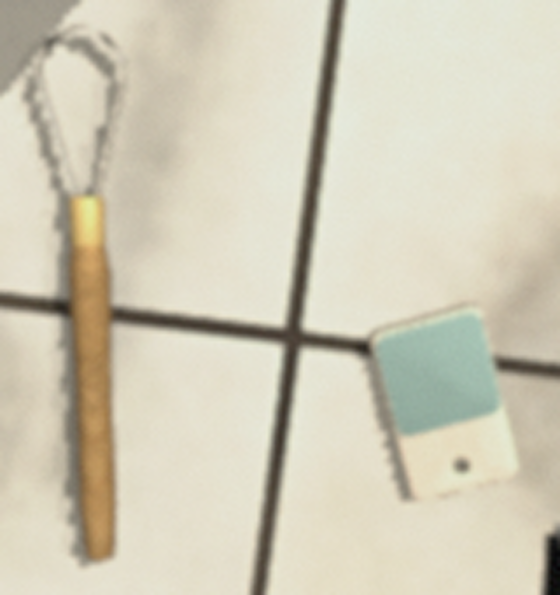

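Run:
```python
from h import *
g=lambda a,b,z: ray('wrist',245+(a-1.25)/3.5,75+(b-1.25)/3.5,z)
e,b,l=g(100,558,7),g(88,197,7),g(78,32,5)
print('tool',e,b,l,np.linalg.norm(e-l),np.linalg.norm(e-b))
u=(l-e)[:2]; u/=np.linalg.norm(u); print('ang',np.degrees(np.arctan2(u[1],u[0])),'b-e',np.degrees(np.arctan2(*(b-e)[1::-1])),'grip',e[:2]+68*u)
c=np.array([g(*q,7) for q in [(371,335),(482,305),(519,470),(412,500)]])
a=(c[2]+c[3]-c[0]-c[1])/2; print('chip',c.mean(0),[np.linalg.norm(c[i]-c[i-1]) for i in range(4)],'ang',np.degrees(np.arctan2(a[1],a[0])))
print(pose().round(3)); delta(*(e[:2]+68*u),60)
```

```text
tool [537.97942141  30.84490471   7.        ] [415.01034458  15.48139381   7.        ] [365.16981635   7.54547569   5.        ] 174.3846982757429 123.92510367815115
ang -172.32127795966113 b-e -172.8784811936144 grip [470.58918489  21.75887021]
chip [467.90005349 141.19628213   7.        ] [np.float64(59.6891761014791), np.float64(37.62649770162438), np.float64(58.910500787983516), np.float64(37.772339608255464)] ang 22.538078791024535
[[-9.92000e-01 -1.29000e-01 -0.00000e+00  4.56247e+02]
 [-1.29000e-01  9.92000e-01  0.00000e+00  7.65150e+01]
 [ 0.00000e+00  0.00000e+00 -1.00000e+00  2.05379e+02]
 [ 0.00000e+00  0.00000e+00  0.00000e+00  1.00000e+00]]
d tool [ -7.2 -56.2 145.4]
```

Call:
jog_arm:
  motion:
    - [[-7,-40,20,0,0,0],[-7,-56,60,0,0,0],[-7,-56,105,0,0,0],[-7,-56,145,0,0,0],[-7,-56,170,0,0,0]]
  jaw: 50

```text
clock: 1.9
eef_pos: [469.4, 22.1, 33.0]
eef_rot: [3.141, -0.003, -3.011]
wrist_force: [0.4, 0.5, 0.5]
finger_gap: 57.4
finger_force: 0.0
```

Call:
jog_arm:
  motion:
    - [[0,0,10,0,0,0],[0,0,20,0,0,0],[0,0,26,0,0,0],[0,0,30,0,0,0],[0,0,30,0,0,0]]

```text
clock: 2.4
eef_pos: [471.1, 21.0, 5.7]
eef_rot: [-3.142, 0.001, -3.012]
wrist_force: [0.6, 0.0, -0.4]
finger_gap: 49.9
finger_force: 0.0
```

```bash
python3 -c "
from h import *
delta(470.6,21.8,2.5)"
```

```text
d tool [0.4 0.9 3.2]
```

Call:
jog_arm:
  motion:
    - [[0,0,2,0,0,0],[0,0,3,0,0,0],[0,0,3,0,0,0]]

```text
clock: 2.7
eef_pos: [470.9, 20.8, 2.6]
eef_rot: [-3.142, 0.0, -3.012]
wrist_force: [-1.3, -0.3, -0.5]
finger_gap: 49.9
finger_force: 0.0
```

Call:
jog_arm:
  motion:
    - [[0,0,0,0,0,0],[0,0,0,0,0,0],[0,0,0,0,0,0],[0,0,0,0,0,0],[0,0,0,0,0,0]]
  jaw: 5
  grip_n: 25

```text
clock: 3.2
eef_pos: [470.9, 20.9, 2.5]
eef_rot: [-3.142, 0.0, -3.012]
wrist_force: [-0.2, -0.1, -0.7]
finger_gap: 13.2
finger_force: 16.3
```

Call:
jog_arm:
  motion:
    - [[0,0,0,0,0,0],[0,0,-10,0,0,0],[0,0,-40,0,0,0],[0,0,-80,0,0,0],[0,0,-120,0,0,0]]

```text
clock: 3.7
eef_pos: [470.5, 20.9, 124.4]
eef_rot: [3.142, -0.0, -3.012]
wrist_force: [1.3, 0.1, 0.4]
finger_gap: 13.2
finger_force: 25.0
```

Call:
jog_arm:
  motion:
    - [[0,0,0,0,0,0],[0,0,0,0,0,0]]

```text
clock: 3.9
eef_pos: [471.1, 20.9, 123.3]
eef_rot: [-3.141, 0.002, -3.012]
wrist_force: [0.0, 0.0, -1.1]
finger_gap: 13.4
finger_force: 25.0
```

Call:
jog_arm:
  motion:
    - [[13,-42,0,0,0,0.04],[26,-84,0,0,0,0.09],[40,-130,0,0,0,0.14],[55,-176,0,0,0,0.19],[70,-224,0,0,0,0.238]]

```text
clock: 4.4
eef_pos: [429.1, -211.4, 121.3]
eef_rot: [3.141, -0.002, 3.031]
wrist_force: [0.4, 0.0, -0.3]
finger_gap: 13.4
finger_force: 25.0
```

Call:
jog_arm:
  motion:
    - [[0,0,0,0,0,0],[0,0,0,0,0,0],[0,0,0,0,0,0]]

```text
clock: 4.7
eef_pos: [430.2, -208.9, 121.7]
eef_rot: [3.141, -0.001, 3.034]
wrist_force: [0.5, 0.6, -1.3]
finger_gap: 13.2
finger_force: 25.0
```

Run:
```python
from h import *
p,d=grab('wrist'); cv2.imwrite('pics/w3.png',cv2.resize(p[:,:,::-1],(800,500)))
grab('scene'); W=world('wrist'); T=pose(); 
m=(W[...,2]>36)&(W[...,2]<43)&(abs(W[...,0]-410)<150)&(abs(W[...,1]+208)<90)
print(cv2.minAreaRect(W[m][:,:2].astype(np.float32)),m.sum())
delta(430.6,-210.1,8.5)
```

```text
((407.24566650390625, -207.1417694091797), (120.52880859375, 252.03306579589844), 83.82337188720703) 7791
d tool [ -0.3  -1.4 113.6]
```

View pics/w3.png

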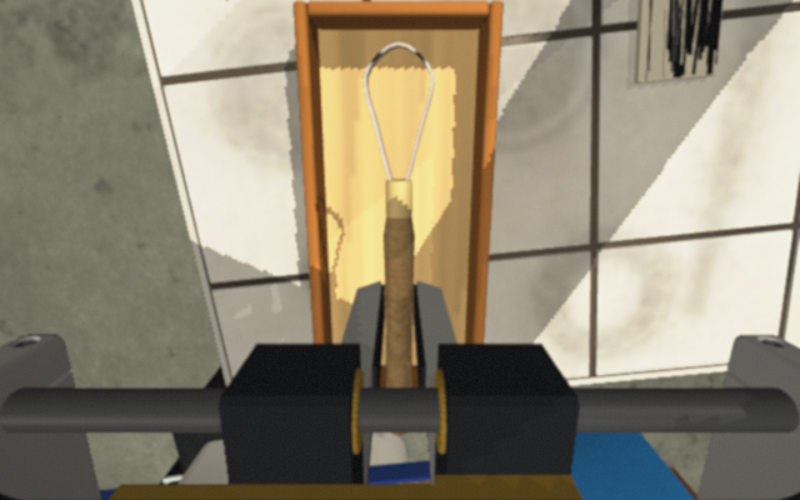

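The tool is held straight, with the handle from (398,200) down and the loop tip at (400,45), centred between the tray walls. I'll lower it.

Call:
jog_arm:
  motion:
    - [[0,-1,30,0,0,0],[0,-1,60,0,0,0],[0,-1,85,0,0,0],[0,-1,98,0,0,0],[0,-1,104,0,0,0]]

```text
clock: 5.3
eef_pos: [430.2, -210.2, 17.6]
eef_rot: [3.141, -0.001, 3.034]
wrist_force: [0.7, -0.6, -0.7]
finger_gap: 13.4
finger_force: 25.0
```

Call:
jog_arm:
  motion:
    - [[0,0,3,0,0,0],[0,0,6,0,0,0],[0,0,8,0,0,0],[0,0,8,0,0,0],[0,0,8,0,0,0]]

```text
clock: 5.8
eef_pos: [430.4, -211.1, 10.8]
eef_rot: [-3.141, 0.001, 3.033]
wrist_force: [0.7, -0.4, -0.3]
finger_gap: 13.1
finger_force: 25.0
```

Call:
jog_arm:
  motion:
    - [[0,0,1,0,0,0],[0,0,1.5,0,0,0],[0,0,2,0,0,0],[0,0,2,0,0,0]]

```text
clock: 6.2
eef_pos: [430.3, -211.0, 8.5]
eef_rot: [-3.142, 0.0, 3.033]
wrist_force: [0.2, 0.4, 0.9]
finger_gap: 13.0
finger_force: 25.0
```

Call:
jog_arm:
  motion:
    - [[0,0,0,0,0,0],[0,0,0,0,0,0],[0,0,0,0,0,0],[0,0,0,0,0,0]]
  jaw: 36

```text
clock: 6.6
eef_pos: [430.3, -211.0, 8.5]
eef_rot: [-3.142, -0.0, 3.033]
wrist_force: [-0.7, -0.6, -0.4]
finger_gap: 35.5
finger_force: 0.0
```

Call:
jog_arm:
  motion:
    - [[0,0,-5,0,0,0],[0,0,-30,0,0,0],[0,0,-75,0,0,0],[0,0,-115,0,0,0],[0,0,-115,0,0,0]]

```text
clock: 7.1
eef_pos: [432.2, -212.1, 128.7]
eef_rot: [-3.138, 0.008, 3.033]
wrist_force: [-0.4, -0.6, -1.4]
finger_gap: 36.1
finger_force: 0.0
```

Run:
```python
from h import *
p,d=grab('wrist'); cv2.imwrite('pics/w4.png',p[:,:,::-1])
delta(467.9,141.2,120)
W=world('wrist'); print(W[140:200:12,318:323].mean(1).round(1))
```

```text
d tool [  1.9 354.7   5.1]
[[ 386.2 -206.5   19.1]
 [ 396.4 -207.6   19.8]
 [ 407.  -208.8   19.3]
 [ 417.7 -209.9   19.4]
 [ 428.8 -211.1   18.8]]
```

View pics/w4.png

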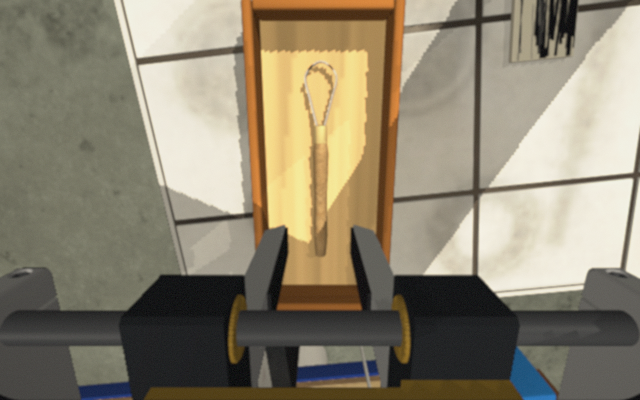

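The tool lies flat and centred on the tray floor (handle x≈320, y 125–255; top at about 19.5 mm). Now the chip.

Call:
jog_arm:
  motion:
    - [[0,45,0,0,0,0],[0,90,0,0,0,0],[0,135,0,0,0,0],[0,180,0,0,0,0]]
  jaw: 62

```text
clock: 7.55
eef_pos: [449.1, -30.4, 122.4]
eef_rot: [3.142, -0.002, 3.032]
wrist_force: [0.9, -0.9, -0.7]
finger_gap: 61.1
finger_force: 0.0
```

Call:
jog_arm:
  motion:
    - [[0,45,0,0,0,-0.12],[0,90,0,0,0,-0.25],[0,135,0,0,0,-0.38],[2,175,0,0,0,-0.5],[2,175,0,0,0,-0.5]]

```text
clock: 8.05
eef_pos: [466.1, 145.6, 122.2]
eef_rot: [3.141, -0.002, -2.742]
wrist_force: [-0.1, -0.4, -0.2]
finger_gap: 62.0
finger_force: 0.0
```

Call:
jog_arm:
  motion:
    - [[0,0,0,0,0,0],[0,0,0,0,0,0]]

```text
clock: 8.25
eef_pos: [466.5, 141.2, 122.8]
eef_rot: [3.142, -0.001, -2.752]
wrist_force: [-0.3, 0.3, 0.3]
finger_gap: 62.0
finger_force: 0.0
```

Run:
```python
from h import *
p,d=grab('wrist'); cv2.imwrite('pics/w5.png',p[:,:,::-1])
delta(467.9,141.2,2.5)
```

```text
d tool [ -1.3  -0.4 120.5]
```

View pics/w5.png

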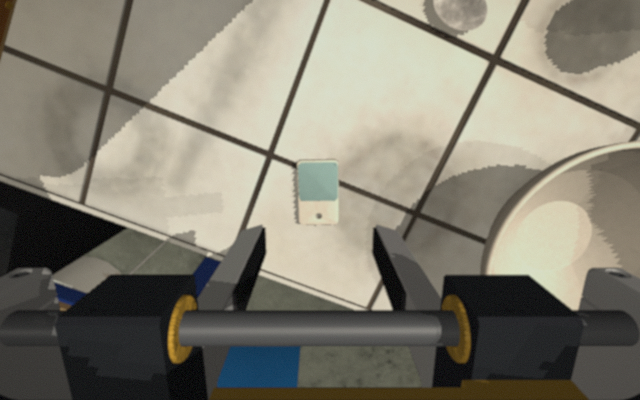

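The chip is at (297–339, 158–225), square to and centred between the fingers. I'll descend.

Call:
jog_arm:
  motion:
    - [[-1,0,35,0,0,0],[-1,0,70,0,0,0],[-1,0,95,0,0,0],[-1,0,108,0,0,0],[-1,0,113,0,0,0]]

```text
clock: 8.8
eef_pos: [467.5, 141.7, 9.6]
eef_rot: [3.141, -0.001, -2.752]
wrist_force: [1.5, 0.0, 0.9]
finger_gap: 61.8
finger_force: 0.0
```

Call:
jog_arm:
  motion:
    - [[0,0,3,0,0,0],[0,0,6,0,0,0],[0,0,8,0,0,0],[0,0,8,0,0,0],[0,0,8,0,0,0]]

```text
clock: 9.3
eef_pos: [467.9, 142.6, 2.8]
eef_rot: [-3.142, 0.0, -2.75]
wrist_force: [-0.5, 0.2, 0.4]
finger_gap: 62.2
finger_force: 0.0
```

Call:
jog_arm:
  motion:
    - [[0,-1,0.5,0,0,0],[0,-1,1,0,0,0],[0,-1,1,0,0,0]]

```text
clock: 9.6
eef_pos: [468.1, 141.6, 1.4]
eef_rot: [-3.142, -0.0, -2.75]
wrist_force: [0.3, -0.5, -0.7]
finger_gap: 62.0
finger_force: 0.0
```

Call:
jog_arm:
  motion:
    - [[0,0,0,0,0,0],[0,0,0,0,0,0],[0,0,0,0,0,0],[0,0,0,0,0,0],[0,0,0,0,0,0]]
  jaw: 25
  grip_n: 25

```text
clock: 10.1
eef_pos: [468.1, 141.6, 1.5]
eef_rot: [3.142, -0.0, -2.75]
wrist_force: [-0.5, 0.7, -0.0]
finger_gap: 37.6
finger_force: 25.0
```

Call:
jog_arm:
  motion:
    - [[0,0,-5,0,0,0],[0,0,-30,0,0,0],[0,0,-70,0,0,0],[0,0,-115,0,0,0],[0,0,-155,0,0,0]]

```text
clock: 10.6
eef_pos: [468.0, 141.6, 158.9]
eef_rot: [-3.141, 0.001, -2.75]
wrist_force: [0.2, 0.6, -0.8]
finger_gap: 37.7
finger_force: 25.0
```

Call:
jog_arm:
  motion:
    - [[0,0,0,0,0,0],[0,0,0,0,0,0]]

```text
clock: 10.8
eef_pos: [468.2, 141.6, 156.9]
eef_rot: [-3.141, 0.001, -2.75]
wrist_force: [-1.2, -0.2, -1.0]
finger_gap: 37.7
finger_force: 25.0
```

```bash
python3 -c "
from h import *
delta(421,359,155)"
```

```text
d tool [-39.3 219.    1.9]
```

Call:
jog_arm:
  motion:
    - [[-8,44,0,0,0,0],[-16,88,0,0,0,0],[-24,132,0,0,0,0],[-32,176,0,0,0,0],[-39,219,0,0,0,0]]

```text
clock: 11.3
eef_pos: [419.4, 360.3, 154.6]
eef_rot: [-3.141, -0.003, -2.75]
wrist_force: [0.4, -0.9, -0.2]
finger_gap: 37.6
finger_force: 25.0
```

Call:
jog_arm:
  motion:
    - [[0,0,0,0,0,0],[0,0,0,0,0,0],[0,0,0,0,0,0]]

```text
clock: 11.6
eef_pos: [420.6, 357.9, 155.4]
eef_rot: [-3.141, -0.002, -2.751]
wrist_force: [-0.9, 0.5, -0.3]
finger_gap: 37.5
finger_force: 25.0
```

Run:
```python
from h import *
p,d=grab('wrist'); cv2.imwrite('pics/w6.png',p[:,:,::-1])
W=world('wrist'); P=W[(W[...,2]>72)&(W[...,2]<84)&(np.hypot(W[...,0]-421,W[...,1]-359)<110)&(np.hypot(W[...,0]-421,W[...,1]-359)>75)][:,:2]
s=np.linalg.lstsq(np.c_[P,np.ones(len(P))],(P**2).sum(1),rcond=None)[0]; c=s[:2]/2; print(c,np.sqrt(s[2]+c@c),len(P))
delta(421,359,14)
```

```text
[421.55706849 360.42001977] 91.70095991208395 5501
d tool [ -0.7   1.1 141.8]
```

View pics/w6.png

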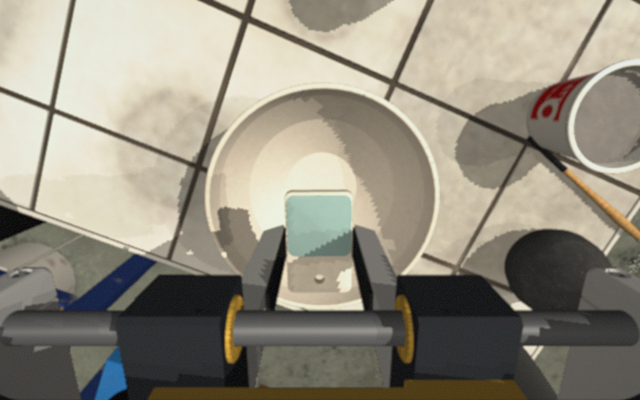

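The chip is held level at (320,225), over the bowl. Before lowering I'll check the clearance of the dark bottle at (560,265).

Run:
```python
from h import *
W=world('wrist')
for u,v in [(560,265),(525,240),(540,255),(590,250),(600,110)]: print(u,v,W[v,u].round())
W=world('scene'); m=(W[...,0]>330)&(W[...,0]<560)&(W[...,1]>445)&(W[...,1]<640)&(W[...,2]>85)
P=W[m]; T=pose(); L=(P-T[:3,3])@T[:3,:3]; print(L.min(0),L.max(0)); i=L[:,1].argmin(); print(L[i],P[i])
```

```text
560 265 [395. 579.  67.]
525 240 [392. 570.  25.]
540 255 [396. 571.  51.]
590 250 [373. 604.  58.]
600 110 [267. 539.  61.]
[-203.02798242  150.80325777  -56.55953776] [-58.45972058 250.61722652  70.62503691]
[-178.45928651  150.80325777   66.49577695] [528.52147992 565.08200361  89.04146698]
```

Call:
jog_arm:
  motion:
    - [[-1,1,30,0,0,0],[-1,1,65,0,0,0],[-1,1,95,0,0,0],[-1,1,115,0,0,0],[-1,1,123,0,0,0]]

```text
clock: 12.15
eef_pos: [420.9, 358.6, 31.5]
eef_rot: [-3.141, -0.003, -2.752]
wrist_force: [0.7, -0.7, 0.9]
finger_gap: 37.7
finger_force: 25.0
```

Call:
jog_arm:
  motion:
    - [[0,0,4,0,0,0],[0,0,8,0,0,0],[0,0,11,0,0,0],[0,0,14,0,0,0],[0,0,14,0,0,0]]

```text
clock: 12.65
eef_pos: [421.2, 360.2, 19.5]
eef_rot: [3.142, 0.0, -2.75]
wrist_force: [-0.6, -1.1, -0.7]
finger_gap: 37.2
finger_force: 25.0
```

Call:
jog_arm:
  motion:
    - [[0,0,1,0,0,0],[0,0,2,0,0,0],[0,0,3,0,0,0],[0,0,4,0,0,0],[0,0,4,0,0,0]]

```text
clock: 13.15
eef_pos: [421.2, 360.3, 15.4]
eef_rot: [3.142, 0.0, -2.75]
wrist_force: [0.4, 0.2, 0.6]
finger_gap: 37.3
finger_force: 25.0
```

Call:
jog_arm:
  motion:
    - [[0,0,0.5,0,0,0],[0,0,0.5,0,0,0],[0,0,1,0,0,0],[0,0,1,0,0,0]]

```text
clock: 13.55
eef_pos: [421.3, 360.3, 14.6]
eef_rot: [3.141, 0.0, -2.75]
wrist_force: [0.3, 0.8, 2.6]
finger_gap: 37.4
finger_force: 25.0
```

Call:
jog_arm:
  motion:
    - [[0,0,0,0,0,0],[0,0,0,0,0,0],[0,0,0,0,0,0],[0,0,0,0,0,0]]
  jaw: 46

```text
clock: 13.95
eef_pos: [421.1, 360.1, 14.3]
eef_rot: [-3.141, -0.0, -2.75]
wrist_force: [0.2, -0.2, -0.1]
finger_gap: 45.9
finger_force: 0.0
```

Call:
jog_arm:
  motion:
    - [[0,0,-3,0,0,0],[0,0,-15,0,0,0],[0,0,-50,0,0,0],[0,0,-95,0,0,0],[0,0,-140,0,0,0]]

```text
clock: 14.45
eef_pos: [420.9, 360.0, 157.0]
eef_rot: [-3.142, 0.0, -2.75]
wrist_force: [-0.5, 0.2, -0.2]
finger_gap: 45.6
finger_force: 0.0
```

Call:
jog_arm:
  motion:
    - [[0,0,0,0,0,0],[0,0,0,0,0,0],[0,0,0,0,0,0]]

```text
clock: 14.75
eef_pos: [420.8, 359.9, 153.7]
eef_rot: [-3.141, -0.001, -2.75]
wrist_force: [-1.0, -0.7, -0.5]
finger_gap: 45.8
finger_force: 0.0
```

Run:
```python
from h import *
p,d=grab('wrist'); s,_=grab('scene')
cv2.imwrite('pics/f.png',np.vstack([cv2.resize(p[:300,:,::-1],(600,281)),cv2.resize(s[100:,80:560,::-1],(480,300))[:, :480].copy() if 0 else cv2.copyMakeBorder(cv2.resize(s[100:,80:560,::-1],(480,300)),0,0,0,120,0)]))
W=world('wrist'); print(W[185:226:20,310:330].mean(1).round(1))
```

```text
[[419.  360.   19.8]
 [438.2 367.9  18.4]
 [458.6 376.4  15.5]]
```

View pics/f.png

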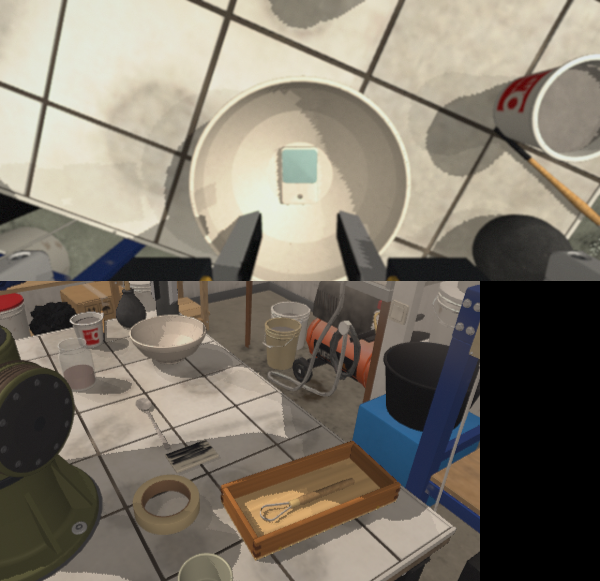

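The chip lies flat on the bowl floor (300,175; top at about 19 mm), and the trimming tool lies flat in the tray (305,500). The robot is clear of both, so I'll hand in.

```bash
python3 -c "
from cell import manip, imaging, ticket
print(ticket.sign_off())"
```

```text
the job is handed in; nothing more can be done
None
```

The loop tool lies flat on the tray floor and the test chip was lowered onto the bowl floor before release; I handed the job in at about 15 s on the robot clock.

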